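Push the row of nipper carriers home on the rail and lock it

TASK

Push the row of four nipper carriers along the rail, all together from behind the last one, until the first is against the end stop and the row is closed up. Then push the keeper's tab so that the keeper slides fully across the rail behind the last carrier. Only push with the fingers: do not lift or tip any carrier or pull the row apart, and leave everything else where it stands.

Things in the scene. Friction and masses are not known exactly. Their poses are not given: they have to be found in the camera images.
- rail: fixed aluminium rail 380 mm long, 55 mm wide; origin on the table under its middle. x runs along the channel towards the end stop, y across it towards the keeper's tab, z up. Channel floor 12 mm above the table; low lips either side, 39 mm apart inside, tops 22 mm above the table. The other end has no stop
- keeper_bed (a point): point on top of the bed that carries the keeper, which sticks out sideways from the rail at rail x = 3 to 43 mm, out to y = 107.5 mm, 23 mm high, with two cheeks 36 mm high from y = 30 to 75 mm; this point is at rail x = 23, y = 107.5 mm, the bed's outer edge
- stop_face (a point): centre of the end stop's face at the level of the channel's floor (rail x = 170 mm); the stop is a dark steel plate 58 mm high over the table. With the row home, the first carrier's centre is at rail x = 153 mm, the last one's at 51 mm
- carrier1: first carrier of the row, nearest the end stop: grey nest block 34 mm long (its x, along the rail) x 36 wide x 34 tall with a steel nipper head on top, 57 mm tall in all, about 65 to 125 g, loose in the rail's channel, which it can only slide along; origin at the centre of its underside. The row starts closed up, with gaps under 1 mm, 55 to 115 mm short of the stop
- carrier2: second carrier: grey nest block 34 mm long (its x, along the rail) x 36 wide x 34 tall with a steel nipper head on top, 57 mm tall in all, about 65 to 125 g, loose in the rail's channel, which it can only slide along; origin at the centre of its underside. 
- carrier3: third carrier: grey nest block 34 mm long (its x, along the rail) x 36 wide x 34 tall with a steel nipper head on top, 57 mm tall in all, about 65 to 125 g, loose in the rail's channel, which it can only slide along; origin at the centre of its underside. 
- carrier4: last carrier of the row, farthest from the end stop: grey nest block 34 mm long (its x, along the rail) x 36 wide x 34 tall with a steel nipper head on top, 57 mm tall in all, about 65 to 125 g, loose in the rail's channel, which it can only slide along; origin at the centre of its underside. 
- keeper (a joint): slide of the keeper, a flat steel bolt 12 mm wide (rail x = 17 to 29 mm), 24 to 34 mm above the table, that crosses the channel just behind the last carrier when the row is home. 0 = out (tip at rail y = 32 mm), 0.052 m = fully across, at its own stop; it moves to the rail's -y, starts at 0 to 0.008, stays where it is left, takes about 2 N to slide
- keeper_tab (a point): top middle of the outer face of the keeper's upright thumb tab, which is 30 mm wide along the rail, 8 mm thick, 32 to 66 mm above the table; the outer face looks to the rail's +y and is pushed towards -y. The point moves with the keeper
- spare_a: spare carrier, same as those in the row, standing on the table near the rail; not to be disturbed
- spare_b: another spare carrier standing on the table on the other side of the rail; not to be disturbed
- nipper: steel cuticle nipper 110 mm long, 42 mm wide, 10 mm thick, lying on the table; origin under its middle, x along it to the jaws; not to be disturbed
- whetstone: grey whetstone 100 x 28 x 18 mm lying on the table, x along its length; not to be disturbed
- mug: white mug, 80 mm wide, 90 mm tall; not to be disturbed
- oil: small pale bottle, 52 mm wide, 130 mm tall; not to be disturbed
- cartons: small cardboard box 90 x 60 x 40 mm; not to be disturbed
There are look-alikes about, which are no part of the job. What is shaped like the carrier4 but orange is not meant.

How it is judged:
By the outcome, as a careful person would: the job done as asked, in the order asked, and still so for the second after the job is handed in, with the robot touching nothing.
It also fails if it takes over 48 s, if anything falls off the work surface, if the arm or the gripper's body presses on something with over 40 N, if the wrist force passes 120 N, or if a joint passes its speed limit or range.

ROBOT

A 6-joint arm with a two-finger parallel gripper is mounted at the origin on the work surface. World frame = base frame: x ahead of the robot, y to its left, z up, the work surface at z = 0. Lengths are in m, angles in rad, forces in N, time in s.
With the tool pointing down it reaches from about 0.3 to 0.875 m from the base axis. Payload 6.4 kg.
Tool frame: the origin (TCP) lies midway between the tips of the shut fingers; the grasp point (between the pads) lies 19 mm behind it; z points along the fingers, y is the line along which they close (so a half turn about z gives the same grasp; the last joint's range is limited). The gripper opens to 85 mm and grips with 20 to 120 N. Pads are 22 mm wide; open, the fingers measure 114 mm over their backs; the gripper's body (76 mm by 85 mm) begins 54 mm behind the grasp point. The pads swing forward as they close: fully open they stand 13 mm farther back than shut.
Start: joints at [1.022, 0.181, 1.607, -0, 1.354, -0.206], TCP at [0.193, 0.542, 0.231] pointing down, gripper open.
Joint ranges: [-2.99, 2.99], [-0.89, 2.07], [0.3, 2.58], [-1.14, 4.28], [0, 2.63], [-3.12, 3.12]. Speed limits (rad/s): [2.57, 2.57, 3.01, 3.14, 3.14, 3.14].

INTERFACE

Orientations are given as a unit quaternion [w, x, y, z].
In Python, from bench import status, camera, ctrl gives the robot as it stands. The module is installed in compiled form; this text tells all that it offers.
- The arm moves only by the shell command python3 -m handwheel 'ROWS'. ROWS is JSON, a list that holds one entry, the list of rows, each a list of 7 numbers: the opening, from -1 (shut) to 1 (fully open), then the shift along the tool's x, y, z in cm, then the turn, a rotation vector about the tool's x, y, z in degrees. A call has 1 to 10 rows; each row is the pose to reach, as a shift and turn from the pose commanded when the call began, along the tool's axes at that moment; what a row does not reach only later rows make up. A row lasts 1/8 s, in which the tool goes at most 62.5 mm and 10.7 degrees, less where a joint would pass 70% of its speed; a pose out of reach is approached as far as the arm can. A call with a gripper value outside its range is refused whole. The fingers move at their own pace and stop on an object; the grip force is fixed at half the most. Time passes only in rows, so rows that repeat a pose let the fingers close. It gives the time, the measured TCP pose, the force, the opening and the grip force at its end, in the units of the state.
- status.get_obs(): the state, without advancing time (a new reading comes with each control period).
- camera(name): name is "scene" or "top"; returns a dict with "frame" (400x640x3 uint8, blue, green, red), "depth" (400x640 float32, m along the optical axis (not along the pixel's ray), 0 where there is no reading), "fx", "fy", "cx", "cy" (pixels), "dist" ([k1, k2, p1, p2, k3] as OpenCV has them; the pictures are not rectified), "extrinsics" (4x4, takes a point from camera to world coordinates). Camera axes: x right, y down, z forward; pixel columns grow to the right and rows downward; lengths in m; the calibration is good to about 2 mm. A picture is of the moment at which its call begins.
- ctrl.hand_in(): hands the job in; it is judged then, once.
The state is a dict: "time_s": time; "q": joint angles; "dq": joint speeds; "joint_efforts": joint torques, N m; "eef_pos": TCP position; "eef_rot": TCP orientation; "wrist_force": force on the tool from outside, world axes, zero at the start; "torque": the same for the moment, N m; "opening": opening from 0.0 (shut) to 1.0 (fully open); "grasp_force": force on a finger pad.
Only numpy, scipy, OpenCV 4.12 (cv2) and the standard library are available. Lean on these libraries where they do the work, as an engineer would, in place of code of your own. Each camera call takes 0.05 s, during which the arm holds its last target. There are 200 camera calls.

## Working session

There is one attempt and no reset: what is moved stays moved. The work goes in short steps, Python scripts to look and compute and a shell command to move; the robot and the scene stay as the last step left them, time stands still between calls to the robot, and variables do not carry over. Pictures are saved under pics/ and viewed, at most 10 in all, crops included, and the job is handed in when it is done.

```bash
mkdir -p pics; cat > h.py <<'E'
import numpy as np,cv2
from bench import status,camera,ctrl
def world(c,uv,z=None):
    """pixels -> world via depth (z None) or plane z"""
    K=np.array([[c['fx'],0,c['cx']],[0,c['fy'],c['cy']],[0,0,1.]]);T=np.array(c['extrinsics'])
    uv=np.asarray(uv,float).reshape(-1,2)
    n=cv2.undistortPoints(uv.reshape(-1,1,2),K,np.array(c['dist'],float)).reshape(-1,2)
    r=np.c_[n,np.ones(len(n))]
    if z is None:
        d=c['depth'][uv[:,1].round().astype(int),uv[:,0].round().astype(int)]
        return (r*d[:,None])@T[:3,:3].T+T[:3,3]
    w=r@T[:3,:3].T; s=(z-T[2,3])/w[:,2]
    return w*s[:,None]+T[:3,3]
E
python3 - <<'E'
from h import *
import pickle
o=status.get_obs();print({k:np.round(v,3) for k,v in o.items()})
for n in('top','scene'):
    c=camera(n);pickle.dump(c,open(n+'0.pkl','wb'));cv2.imwrite(f'pics/{n}0.png',c['frame']);print(n,np.round(c['extrinsics'],3),c['fx'])
E
```

```text
{'time_s': np.float64(0.0), 'q': array([ 1.022,  0.182,  1.608, -0.   ,  1.354, -0.206]), 'dq': array([-0.001, -0.   , -0.001,  0.001, -0.002, -0.   ]), 'joint_efforts': array([-1.0000e-03, -4.4488e+01, -3.5133e+01, -0.0000e+00,  9.0000e-03,
        0.0000e+00]), 'eef_pos': array([0.193, 0.541, 0.23 ]), 'eef_rot': array([-0.   ,  0.171,  0.985, -0.001]), 'wrist_force': array([-0.716,  0.877, -0.11 ]), 'torque': array([ 0.097,  0.   , -0.013]), 'grasp_force': np.float64(0.0), 'opening': np.float64(1.0)}
top [[ 0.017 -0.989  0.148  0.409]
 [-1.    -0.02  -0.02   0.037]
 [ 0.022 -0.147 -0.989  1.453]
 [ 0.     0.     0.     1.   ]] 458.5182963924349
scene [[ 0.637  0.541 -0.55   1.178]
 [ 0.771 -0.427  0.472 -0.476]
 [ 0.02  -0.725 -0.689  0.802]
 [ 0.     0.     0.     1.   ]] 415.46874900062875
```

View pics/top0.png

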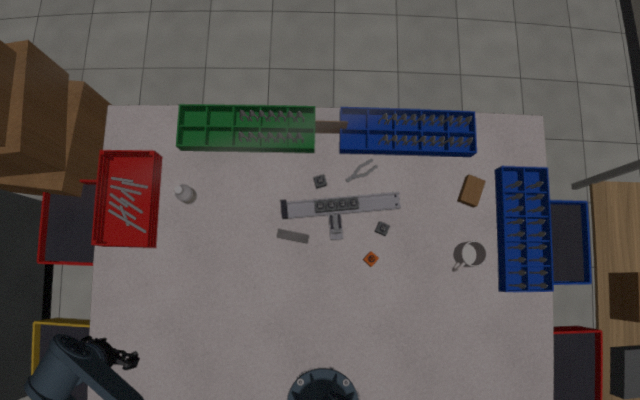

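View pics/scene0.png

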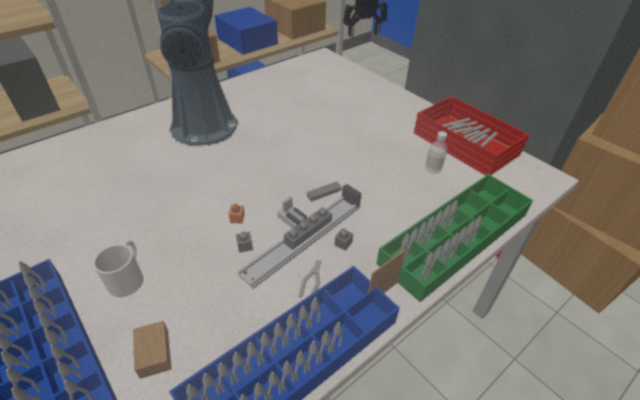

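The top view shows the rail from the stop at (283,209) to the open end at (400,201). The row is at (316–358, 205) and the keeper bed sticks out towards the robot at (336,228). I'll enlarge both views.

```bash
python3 - <<'E'
from h import *
import pickle
t=pickle.load(open('top0.pkl','rb'));s=pickle.load(open('scene0.pkl','rb'))
cv2.imwrite('pics/t1.png',cv2.resize(t['frame'][155:275,265:425],None,fx=5,fy=5,interpolation=cv2.INTER_CUBIC))
cv2.imwrite('pics/s1.png',cv2.resize(s['frame'][170:290,225:385],None,fx=5,fy=5,interpolation=cv2.INTER_CUBIC))
E
```

```text
(no output)
```

View pics/t1.png

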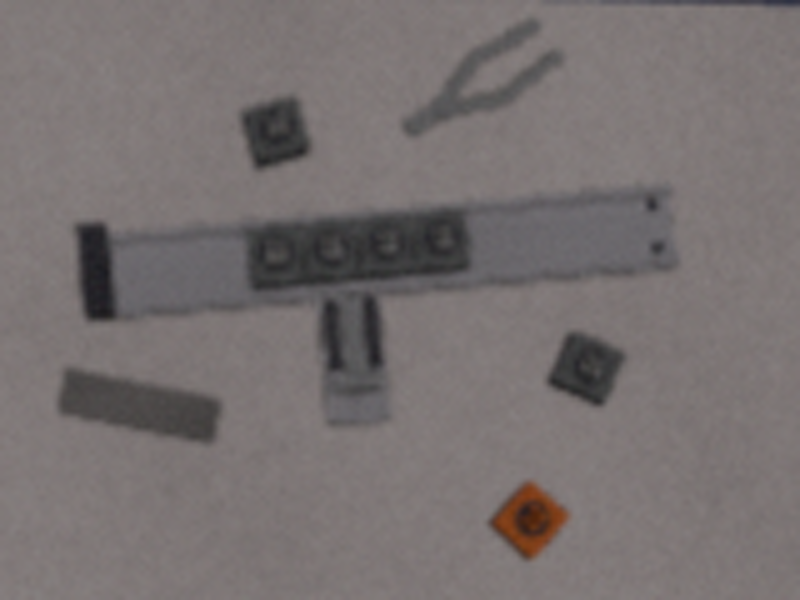

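View pics/s1.png

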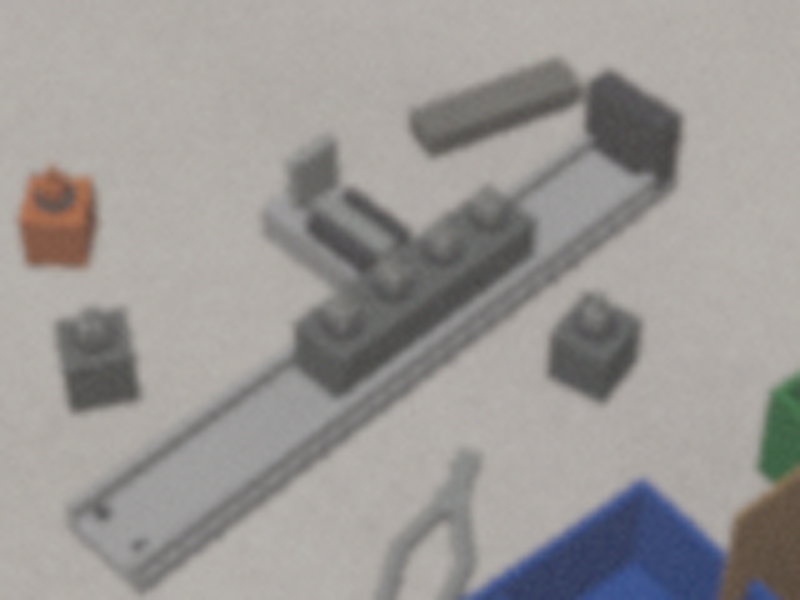

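The crops show the rail clearly: open-end corners at crop (670,188) and (677,266) in the top view, row end at (466,210–262), stop at (95,270) and tab at (355,385). Next I'll turn these into poses, using plane rays and the depth.

```bash
python3 - <<'E'
from h import *
import pickle
t=pickle.load(open('top0.pkl','rb'));s=pickle.load(open('scene0.pkl','rb'))
T=lambda p,z:world(t,(np.array(p)+.5)/5-.5+[265,155],z)
S=lambda p,z:world(s,(np.array(p)+.5)/5-.5+[225,170],z)
far=T([[115,235],[670,188]],.022);near=T([[115,316],[677,266]],.022)
print('far',far[:,:2].round(4),'near',near[:,:2].round(4))
print('scene open corners',S([[70,515],[140,577]],.022)[:,:2].round(4))
d=((far[0]-far[1])[:2]/np.linalg.norm((far[0]-far[1])[:2])+(near[0]-near[1])[:2]/np.linalg.norm((near[0]-near[1])[:2]));d/=np.linalg.norm(d)
yv=np.array([-d[1],d[0]])
mid=(far.mean(0)+near.mean(0))[:2]/2
oe=(T([[670,188]],.022)+T([[677,266]],.022))[0,:2]/2   # open end x=-.19
o=mid+d*(((oe-mid)@d)+.19)
print('d',d,'yaw deg',np.degrees(np.arctan2(d[1],d[0])),'origin',o,'len check width',abs((far.mean(0)-near.mean(0))[:2]@yv))
L=lambda w:np.c_[(w[:,:2]-o)@d,(w[:,:2]-o)@yv].round(4)
print('stop top edges T',L(T([[78,225],[105,224],[88,319],[115,317]],.058)))
print('row end T',L(T([[247,222],[463,210],[468,250],[470,265]],.046)))
print('stop S',L(S([[610,72],[682,117]],.058)))
print('row S top',L(S([[297,322],[340,350]],.046)), 'openend S',L(S([[70,515],[140,577]],.022)))
print('tab S top',L(S([[287,158],[330,137]],.066)),'tab T',L(T([[330,372],[382,372],[330,390],[380,390]],.066)),'bed outer T',L(T([[328,424],[390,422]],.023)))
for nm,c in(('t',t),('s',s)):
    v,u=np.mgrid[150:300,220:430].reshape(2,-1);uv=np.c_[u,v];ok=c['depth'][v,u]>0
    w=world(c,uv[ok]);l=L(w)
    for n,z0,z1,xr,yr in(('stop',.05,.065,(.13,.21),(-.04,.04)),('row',.04,.05,(-.15,.15),(-.03,.03)),('tab',.048,.075,(-.02,.06),(.05,.13)),('bed',.018,.03,(-.02,.06),(.05,.13)),('floor',.005,.017,(-.19,.17),(-.015,.015)),('table',-.01,.005,(-.2,.2),(-.2,-.1))):
        m=(w[:,2]>z0)&(w[:,2]<z1)&(l[:,0]>xr[0])&(l[:,0]<xr[1])&(l[:,1]>yr[0])&(l[:,1]<yr[1])
        if m.sum():print(nm,n,m.sum(),np.percentile(l[m],[2,50,98],axis=0).round(4).tolist(),np.median(w[m,2]).round(4))
np.savez('rail.npz',o=o,d=d,yv=yv)
E
```

```text
far [[ 0.6247  0.1197]
 [ 0.6621 -0.2327]] near [[ 0.5733  0.1183]
 [ 0.6119 -0.2368]]
scene open corners [[ 0.6218 -0.2387]
 [ 0.6707 -0.2323]]
d [-0.1068734   0.99427264] yaw deg 96.13511201810356 origin [ 0.61668721 -0.04586384] len check width 0.050801990894638806
stop top edges T [[ 0.1845 -0.0282]
 [ 0.1679 -0.0274]
 [ 0.1829  0.0304]
 [ 0.1663  0.0306]]
row end T [[ 0.0805 -0.0229]
 [-0.0543 -0.0188]
 [-0.0549  0.0066]
 [-0.0551  0.0161]]
stop S [[ 0.1848  0.0219]
 [ 0.185  -0.0293]]
row S top [[-0.0521  0.0141]
 [-0.0495 -0.0138]] openend S [[-0.1923  0.0156]
 [-0.1911 -0.0338]]
tab S top [[0.0085 0.0877]
 [0.035  0.0839]] tab T [[0.0387 0.0765]
 [0.0072 0.0793]
 [0.0397 0.0874]
 [0.0095 0.0901]] bed outer T [[0.0409 0.105 ]
 [0.0022 0.1073]]
t stop 89 [[0.1696, -0.0293], [0.1763, -0.0021], [0.1839, 0.0234]] 0.0577
t row 376 [[-0.0525, -0.021], [0.0166, -0.0018], [0.0807, 0.0148]] 0.0455
t tab 30 [[0.0074, 0.0787], [0.0212, 0.0836], [0.0354, 0.0868]] 0.065
t bed 115 [[0.0027, 0.0541], [0.0244, 0.0906], [0.0419, 0.104]] 0.023
t floor 604 [[-0.185, -0.0144], [-0.0758, 0.0002], [0.1653, 0.0144]] 0.012
t table 2580 [[-0.1898, -0.1875], [0.034, -0.1402], [0.194, -0.1019]] -0.0003
s stop 129 [[0.1691, -0.0292], [0.1766, -0.0043], [0.1875, 0.0247]] 0.0569
s row 491 [[-0.0533, -0.0204], [0.0071, -0.0092], [0.0797, 0.0151]] 0.0456
s tab 74 [[0.0087, 0.0788], [0.021, 0.0814], [0.0365, 0.0868]] 0.0606
s bed 84 [[0.0026, 0.0511], [0.0071, 0.0836], [0.0388, 0.1047]] 0.0224
s floor 766 [[-0.1878, -0.0142], [-0.1021, -0.0002], [0.1647, 0.0143]] 0.0117
s table 2420 [[-0.1335, -0.1941], [0.048, -0.1296], [0.1934, -0.1011]] -0.0002
```

```bash
python3 -m handwheel '[[[-1,-4.9,-3.75,0,0,0,6.4],[-1,-9.8,-7.5,0,0,0,12.8],[-1,-14.7,-11.25,0,0,0,19.2],[-1,-19.6,-15,0,0,0,25.7],[-1,-24.5,-18.75,0,0,0,32.1],[-1,-29.4,-22.5,0,0,0,38.5],[-1,-34.3,-26.25,0,0,0,44.9],[-1,-39.2,-30,0,0,0,51.4],[-1,-44.1,-33.75,0,0,0,57.8],[-1,-49,-37.5,0,0,0,64.2]]]'
cat > g.py <<'E'
from h import *
import sys
from scipy.spatial.transform import Rotation as R
r=np.load('rail.npz');o=r['o']-.0025*r['yv'];d,yv=r['d'],r['yv']
b=status.get_obs();p=b['eef_pos'];M=R.from_quat(np.roll(b['eef_rot'],-1)).as_matrix()
print('t',round(b['time_s'],2),'rail',((p[:2]-o)@d*1e3).round(1),((p[:2]-o)@yv*1e3).round(1),'z',(p[2]*1e3).round(1),'F rail',np.round([b['wrist_force'][:2]@d,b['wrist_force'][:2]@yv,b['wrist_force'][2]],1),'tilt',M[:,2].round(3),'open',round(float(b['opening']),2))
D=np.r_[d,0]; print('yaw err deg tool x vs rail x',np.degrees(np.arctan2(np.cross(D[:2],M[:2,0]),D[:2]@M[:2,0])).round(2))
if len(sys.argv)>1:
    x,y,z=map(float,sys.argv[1:4]);g=np.r_[o+d*x/1e3+yv*y/1e3,z/1e3]
    print('shift cm tool',(M.T@(g-p)*100).round(2))
E
python3 g.py -90 0 120
```

```text
time_s: 1.35
eef_pos: [0.5293, 0.0218, 0.231]
eef_rot: [-0.0, 0.67, 0.743, 0.0]
wrist_force: [0.2, 1.0, 0.1]
opening: 0.002
grasp_force: 0.0
t 1.35 rail 76.6 82.1 z 231.0 F rail [ 1.  -0.3  0.1] tilt [-0.  0. -1.] open 0.0
yaw err deg tool x vs rail x -0.2
shift cm tool [-16.64   8.27  11.1 ]g.py:7: DeprecationWarning: Arrays of 2-dimensional vectors are deprecated. Use arrays of 3-dimensional vectors instead. (deprecated in NumPy 2.0)
  D=np.r_[d,0]; print('yaw err deg tool x vs rail x',np.degrees(np.arctan2(np.cross(D[:2],M[:2,0]),D[:2]@M[:2,0])).round(2))
```

```bash
python3 -m handwheel '[[[-1,-5.5,2.8,0,0,0,0],[-1,-11,5.5,0,0,0,0],[-1,-16.6,8.3,0,0,0,0],[-1,-16.6,8.3,5,0,0,0],[-1,-16.6,8.3,10,0,0,0],[-1,-16.6,8.3,15,0,0,0],[-1,-16.6,8.3,18,0,0,0],[-1,-16.6,8.3,18,0,0,0]]]'
python3 -W ignore g.py -90 0 22
python3 - <<'E'
from h import *
c=camera('scene');cv2.imwrite('pics/s2.png',cv2.resize(c['frame'][150:290,215:385],None,fx=4,fy=4,interpolation=cv2.INTER_CUBIC))
E
```

```text
time_s: 2.35
eef_pos: [0.6263, -0.1314, 0.0477]
eef_rot: [-0.003, 0.668, 0.744, -0.001]
wrist_force: [-0.4, 0.2, 0.3]
opening: -0.001
grasp_force: 0.0
t 2.35 rail -86.1 2.1 z 47.7 F rail [0.3 0.4 0.3] tilt [-0.007  0.003 -1.   ] open -0.0
yaw err deg tool x vs rail x 0.02
shift cm tool [-0.4   0.23  2.57]
```

View pics/s2.png

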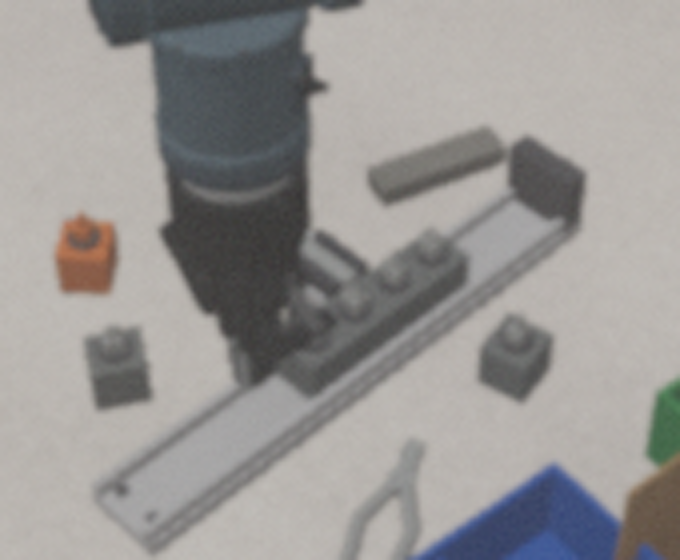

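The fingers hang behind the row at about (255,375), with the row's end face at (290,375). The arm was still settling, so I'll lower the last bit and check for contact.

```bash
python3 -m handwheel '[[[-1,0,0,0,0,0,0],[-1,0,0,0,0,0,0]]]'
python3 -W ignore g.py -88 0 22
```

```text
time_s: 2.65
eef_pos: [0.6304, -0.1329, 0.0534]
eef_rot: [0.002, 0.668, 0.744, 0.001]
wrist_force: [0.6, 0.3, 0.5]
opening: 0.006
grasp_force: 0.0
t 2.65 rail -88.0 -1.8 z 53.4 F rail [ 0.3 -0.6  0.5] tilt [ 0.003 -0.001 -1.   ] open 0.01
yaw err deg tool x vs rail x 0.03
shift cm tool [ 0.01 -0.19  3.14]
```

```bash
python3 -m handwheel '[[[-1,0,-0.05,1,0,0,0],[-1,0,-0.1,2,0,0,0],[-1,0,-0.1,2.9,0,0,0],[-1,0,-0.1,2.9,0,0,0],[-1,0,-0.1,2.9,0,0,0],[-1,0,-0.1,2.9,0,0,0]]]'
python3 -W ignore g.py 20 0 22
```

```text
time_s: 3.4
eef_pos: [0.6284, -0.1327, 0.0227]
eef_rot: [0.0, 0.668, 0.744, 0.0]
wrist_force: [0.8, -1.8, -0.5]
opening: 0.001
grasp_force: 0.0
t 3.4 rail -87.6 0.2 z 22.7 F rail [-1.9 -0.6 -0.5] tilt [ 0.001 -0.    -1.   ] open 0.0
yaw err deg tool x vs rail x 0.02
shift cm tool [10.76  0.02  0.06]
```

```bash
python3 -m handwheel '[[[-1,0.8,0,0,0,0,0],[-1,1.5,0,0,0,0,0],[-1,2,0,0,0,0,0],[-1,2.4,0,0,0,0,0],[-1,2.9,0,0,0,0,0],[-1,3.5,0,0,0,0,0],[-1,4.1,0,0,0,0,0],[-1,4.7,0,0,0,0,0],[-1,5.3,0,0,0,0,0],[-1,5.9,0,0,0,0,0]]]'
python3 -W ignore g.py 15 0 22
```

```text
time_s: 4.65
eef_pos: [0.6217, -0.0735, 0.0224]
eef_rot: [0.0, 0.668, 0.744, 0.0]
wrist_force: [-0.3, -2.2, 0.2]
opening: 0.003
grasp_force: 1.0
t 4.65 rail -28.1 0.4 z 22.4 F rail [-2.2  0.5  0.2] tilt [ 0. -0. -1.] open 0.0
yaw err deg tool x vs rail x 0.03
shift cm tool [4.31 0.05 0.04]
```

```bash
python3 -m handwheel '[[[-1,0.6,0,0,0,0,0],[-1,1.2,0,0,0,0,0],[-1,1.8,0,0,0,0,0],[-1,2.4,0,0,0,0,0],[-1,3,0,0,0,0,0],[-1,3.5,0,0,0,0,0],[-1,3.9,0,0,0,0,0],[-1,4.1,0,0,0,0,0],[-1,4.1,0,0,0,0,0]]]'
python3 -W ignore g.py 23 0 22
cat > row.py <<'E'
from h import *
r=np.load('rail.npz');o=r['o']-.0025*r['yv'];d,yv=r['d'],r['yv']
for n in('top','scene'):
    c=camera(n);v,u=np.mgrid[150:300,220:430].reshape(2,-1);ok=c['depth'][v,u]>0
    w=world(c,np.c_[u,v][ok]);l=np.c_[(w[:,:2]-o)@d,(w[:,:2]-o)@yv,w[:,2]]*1e3
    m=(abs(l[:,1])<15)&(abs(l[:,2]-46)<4)&(l[:,0]<168)
    t=(abs(l[:,0]-23)<13)&(l[:,1]>20)&(l[:,1]<100)&(l[:,2]>50)&(l[:,2]<70)
    print(n,'row x pct',np.percentile(l[m,0],[1,3,50,97,99]).round(1),'tab y',np.percentile(l[t,1],[3,50,97]).round(1) if t.any() else None)
    cv2.imwrite(f'pics/now_{n}.png',cv2.resize(c['frame'][155:275,265:425] if n=='top' else c['frame'][160:280,225:385],None,fx=4,fy=4,interpolation=cv2.INTER_CUBIC))
E
python3 row.py
```

```text
time_s: 5.78
eef_pos: [0.6172, -0.0328, 0.0222]
eef_rot: [-0.0, 0.668, 0.744, 0.0]
wrist_force: [-0.5, 0.4, 0.1]
opening: -0.0
grasp_force: 0.2
t 5.78 rail 13.0 0.6 z 22.2 F rail [0.5 0.4 0.1] tilt [-0.  0. -1.] open -0.0
yaw err deg tool x vs rail x 0.03
shift cm tool [1.   0.06 0.02]
top row x pct [ 36.7  42.8 116.4 159.1 159.9] tab y None
scene row x pct [  3.9   5.3 107.4 156.  160.1] tab y [81.2 83.7 90.4]
```

```bash
python3 -m handwheel '[[[-1,0.3,0,0,0,0,0],[-1,0.6,0,0,0,0,0],[-1,0.8,0,0,0,0,0],[-1,0.9,0,0,0,0,0],[-1,0.9,0,0,0,0,0]]]'
python3 -W ignore g.py 23 0 22; python3 row.py
```

```text
time_s: 6.5
eef_pos: [0.6163, -0.0239, 0.0223]
eef_rot: [-0.0, 0.668, 0.744, 0.0]
wrist_force: [0.2, -1.1, -0.6]
opening: -0.002
grasp_force: 0.1
t 6.5 rail 21.9 0.6 z 22.3 F rail [-1.1 -0.1 -0.6] tilt [-0.  0. -1.] open -0.0
yaw err deg tool x vs rail x 0.03
shift cm tool [0.11 0.06 0.03]
top row x pct [ 50.9  54.5 125.  165.3 166.8] tab y None
scene row x pct [ 12.4  13.  117.  164.1 166.5] tab y [57.2 83.4 89.8]
```

```bash
python3 -m handwheel '[[[-1,0.1,0,0,0,0,0],[-1,0.2,0,0,0,0,0],[-1,0.2,0,0,0,0,0]]]';python3 -m handwheel '[[[-1,0.1,0,0,0,0,0],[-1,0.2,0,0,0,0,0],[-1,0.2,0,0,0,0,0]]]'
python3 -W ignore g.py 23 0 22
```

```text
time_s: 6.98
eef_pos: [0.6166, -0.0238, 0.0225]
eef_rot: [0.001, 0.668, 0.744, -0.001]
wrist_force: [0.9, -6.4, -2.0]
opening: 0.001
grasp_force: 3.5
time_s: 7.35
eef_pos: [0.6168, -0.0237, 0.0228]
eef_rot: [0.002, 0.668, 0.744, -0.001]
wrist_force: [0.8, -14.8, -2.1]
opening: -0.001
grasp_force: 6.9
t 7.35 rail 22.0 -0.0 z 22.8 F rail [-14.7   0.8  -2.1] tilt [ 0.002 -0.005 -1.   ] open -0.0
yaw err deg tool x vs rail x 0.01
shift cm tool [ 0.1  -0.    0.08]
```

```bash
python3 -m handwheel '[[[-1,-0.5,0,0,0,0,0],[-1,-1.5,0,0,0,0,0],[-1,-3,0,0,0,0,0],[-1,-3,0,0,0,0,0],[-1,-3,0,-5,0,0,0],[-1,-3,0,-10,0,0,0],[-1,-3,0,-11,0,0,0],[-1,-1.5,-6,-11,0,0,0],[-1,0,-12.4,-11,0,0,0],[-1,0,-12.4,-11,0,0,0]]]'
python3 -m handwheel '[[[-1,0,0,0,0,0,0],[-1,0,0,0,0,0,0]]]'
python3 -W ignore g.py 22 122 43; python3 row.py
```

```text
time_s: 8.6
eef_pos: [0.4861, -0.0313, 0.1292]
eef_rot: [-0.004, 0.668, 0.744, -0.002]
wrist_force: [1.2, -0.6, 0.4]
opening: -0.0
grasp_force: 0.0
time_s: 8.85
eef_pos: [0.4944, -0.034, 0.1328]
eef_rot: [0.001, 0.668, 0.744, 0.0]
wrist_force: [-0.2, 0.5, 0.3]
opening: 0.002
grasp_force: 0.0
t 8.85 rail 24.9 122.9 z 132.8 F rail [0.6 0.1 0.3] tilt [ 0.002 -0.    -1.   ] open 0.0
yaw err deg tool x vs rail x 0.02
shift cm tool [-0.28  0.07  8.98]
top row x pct [ 35.4  41.  111.3 165.4 166.5] tab y None
scene row x pct [ 34.2  34.9  98.3 160.  166.7] tab y [81.4 83.6 90.3]
```

View pics/now_scene.png

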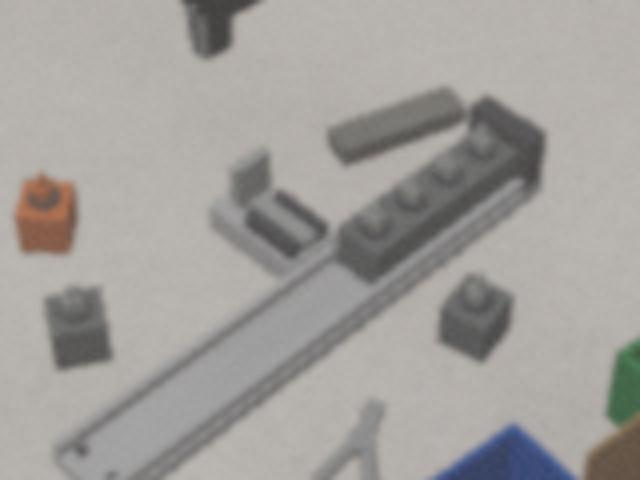

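The row sits closed up against the stop, running from (355,255) to (510,165), with its rear end clear of the keeper's line. The tab is at (250,180). Next I'll lower the fingers outside the tab.

```bash
python3 -m handwheel '[[[-1,-0.1,0,4,0,0,0],[-1,-0.2,0,7,0,0,0],[-1,-0.2,0,8.8,0,0,0],[-1,-0.2,0,8.8,0,0,0],[-1,-0.2,0,8.8,0,0,0],[-1,-0.2,0,8.8,0,0,0]]]'
python3 -W ignore g.py 22 60 43
```

```text
time_s: 9.7
eef_pos: [0.4939, -0.0358, 0.0454]
eef_rot: [0.001, 0.668, 0.744, 0.0]
wrist_force: [-0.8, 0.2, 1.0]
opening: 0.0
grasp_force: 0.0
t 9.7 rail 23.1 123.5 z 45.4 F rail [0.3 0.8 1. ] tilt [ 0.002 -0.001 -1.   ] open 0.0
yaw err deg tool x vs rail x 0.03
shift cm tool [-0.12  6.35  0.25]
```

```bash
python3 -m handwheel '[[[-1,-0.05,0.6,0,0,0,0],[-1,-0.1,1.2,0,0,0,0],[-1,-0.1,1.7,0,0,0,0],[-1,-0.1,2.2,0,0,0,0],[-1,-0.1,2.7,0,0,0,0],[-1,-0.1,3.2,0,0,0,0],[-1,-0.1,3.8,0,0,0,0],[-1,-0.1,4.4,0,0,0,0],[-1,-0.1,5,0,0,0,0],[-1,-0.1,5,0,0,0,0]]]'
python3 -W ignore g.py 22 60 43;python3 row.py
```

```text
time_s: 10.95
eef_pos: [0.5434, -0.0311, 0.0443]
eef_rot: [0.0, 0.668, 0.744, 0.0]
wrist_force: [-0.1, 0.2, 0.1]
opening: -0.003
grasp_force: 0.0
t 10.95 rail 22.5 73.8 z 44.3 F rail [0.2 0.1 0.1] tilt [ 0.001 -0.    -1.   ] open -0.0
yaw err deg tool x vs rail x 0.03
shift cm tool [-0.05  1.38  0.13]
top row x pct [ 44.3  75.3 123.8 166.  166.7] tab y None
scene row x pct [ 34.2  35.1  89.8 160.6 165.5] tab y [50.7 56.4 79.2]
```

View pics/now_scene.png

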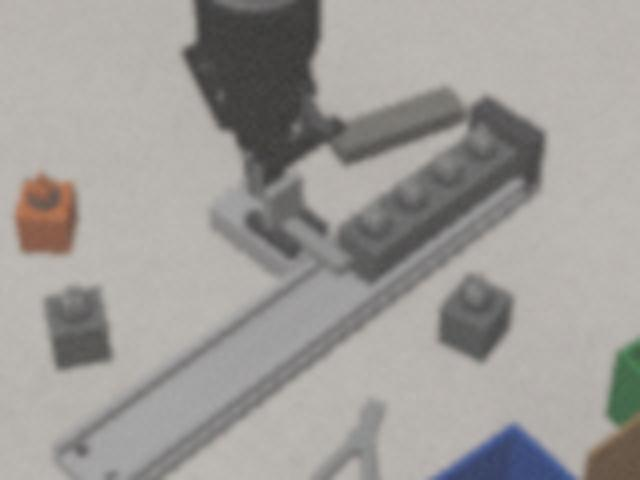

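The keeper's tip at (340,262) is entering the channel just behind carrier 4. I'll carry on to its stop.

```bash
python3 -m handwheel '[[[-1,0,0.3,0,0,0,0],[-1,0,0.6,0,0,0,0],[-1,0,0.9,0,0,0,0],[-1,0,1.1,0,0,0,0],[-1,0,1.2,0,0,0,0],[-1,0,1.2,0,0,0,0]]]'
python3 -W ignore g.py 22 60 43
python3 -m handwheel '[[[-1,0,0.15,0,0,0,0],[-1,0,0.3,0,0,0,0],[-1,0,0.3,0,0,0,0]]]'
python3 -W ignore g.py 22 55 43
```

```text
time_s: 11.8
eef_pos: [0.5547, -0.0298, 0.0442]
eef_rot: [0.0, 0.668, 0.744, 0.0]
wrist_force: [-0.8, 0.5, -0.2]
opening: -0.002
grasp_force: 0.4
t 11.8 rail 22.6 62.4 z 44.2 F rail [ 0.6  0.7 -0.2] tilt [ 0.  0. -1.] open -0.0
yaw err deg tool x vs rail x 0.03
shift cm tool [-0.06  0.24  0.12]
time_s: 12.18
eef_pos: [0.5577, -0.0295, 0.0443]
eef_rot: [0.0, 0.668, 0.744, 0.0]
wrist_force: [-0.5, 0.6, -0.7]
opening: -0.002
grasp_force: 0.4
t 12.18 rail 22.6 59.4 z 44.3 F rail [ 0.7  0.5 -0.7] tilt [ 0.  0. -1.] open -0.0
yaw err deg tool x vs rail x 0.02
shift cm tool [-0.06  0.44  0.13]
```

```bash
for i in 1; do :; done; python3 -m handwheel '[[[-1,0,0.15,0,0,0,0],[-1,0,0.3,0,0,0,0],[-1,0,0.3,0,0,0,0]]]' | egrep 'pos|wrist'
python3 -m handwheel '[[[-1,0,0.15,0,0,0,0],[-1,0,0.3,0,0,0,0],[-1,0,0.3,0,0,0,0]]]'| egrep 'pos|wrist'
python3 -W ignore g.py 22 50 43; python3 row.py
```

```text
eef_pos: [0.5608, -0.0292, 0.0443]
wrist_force: [-0.8, 0.8, 0.3]
eef_pos: [0.5625, -0.029, 0.0442]
wrist_force: [-5.8, -0.2, 4.1]
t 12.93 rail 22.6 54.5 z 44.2 F rail [0.4 5.8 4.1] tilt [-0.003 -0.    -1.   ] open -0.0
yaw err deg tool x vs rail x 0.04
shift cm tool [-0.06  0.45  0.12]
top row x pct [ 86.1  90.1 126.7 165.7 166.4] tab y None
scene row x pct [ 34.8  35.6  91.5 159.8 165.4] tab y [31.7 37.4 65.6]
```

```bash
python3 -m handwheel '[[[-1,0,0.1,0,0,0,0],[-1,0,0.2,0,0,0,0],[-1,0,0.2,0,0,0,0]]]' | egrep 'pos|wrist'
python3 -W ignore g.py 22 50 43
```

```text
eef_pos: [0.5626, -0.0289, 0.0442]
wrist_force: [-14.8, -2.5, 11.3]
t 13.4 rail 22.6 54.4 z 44.2 F rail [-0.9 15.  11.3] tilt [-0.007 -0.    -1.   ] open 0.0
yaw err deg tool x vs rail x 0.06
shift cm tool [-0.06  0.44  0.12]
```

It's firmly at its stop: 15 N with no further movement. I'll retreat and check.

```bash
python3 -m handwheel '[[[-1,0,-0.5,0,0,0,0],[-1,0,-2,0,0,0,0],[-1,0,-5,0,0,0,0],[-1,0,-8,0,0,0,0],[-1,0,-8,-5,0,0,0],[-1,0,-11,-10,0,0,0],[-1,0,-15,-12,0,0,0],[-1,0,-15,-12,0,0,0],[-1,0,-15,-12,0,0,0]]]' | egrep 'pos|wrist'
python3 row.py; python3 -c "
import cv2,numpy as np
cv2.imwrite('pics/fin.png',np.hstack([cv2.resize(cv2.imread(f'pics/now_{n}.png'),(400,300)) for n in('top','scene')]))"
```

```text
eef_pos: [0.4172, -0.045, 0.1646]
wrist_force: [-0.4, 1.4, 0.2]
top row x pct [ 34.4  36.8  98.8 163.3 166.4] tab y [31.2 36.2 39.6]
scene row x pct [ 34.1  35.2  96.9 158.8 164.7] tab y [31.7 33.8 40.9]
```

View pics/fin.png

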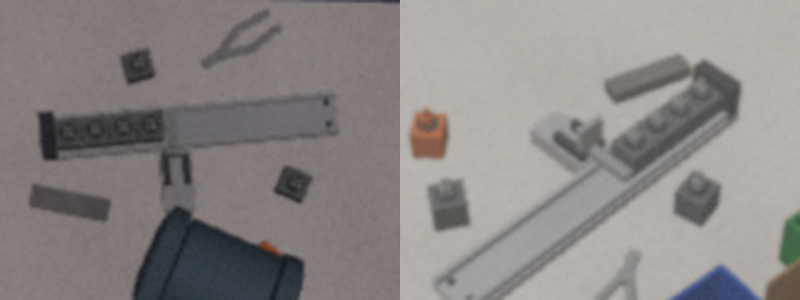

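The row is home against the stop at (55,130). The keeper crosses behind carrier 4 at (172,130), and nothing else has moved.

```bash
python3 -c "
from bench import ctrl
print(ctrl.hand_in())"
```

```text
the job is handed in; nothing more can be done
None
```

The job is handed in after about 15 s of robot time: the four carriers are closed up against the end stop, the keeper is fully across behind the last one at its own stop, and nothing else appears moved in the last pictures.

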